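Hang the parts basket in the ultrasonic cleaner and lock it under its spring plunger

ROBOT

A 6-joint arm with a two-finger parallel gripper is mounted at the origin on a cart in front of the work surface, level with it; the furniture and walls round the work are solid. World frame = base frame: x ahead of the robot, y to its left, z up, the work surface at z = 0. Lengths are in m, angles in degrees, forces in N, time in s.
With the tool pointing down it reaches from about 0.35 to 0.875 m from the base axis. Payload 4.2 kg.
Tool frame: the origin (TCP) lies on the front face of the gripper's body, between the roots of the fingers; the fingertips stand finger_overhang ahead of it and the grasp point (between the pads) lies 51 mm ahead of it (finger_overhang is the distance from the TCP to the fingertips, in m); z points along the fingers, y is the line along which they close (so a half turn about z gives the same grasp; the last joint's range is limited). The gripper opens to 87 mm and grips with 3 to 60 N. Pads are 19 mm wide; open, the fingers measure 117 mm over their backs; the gripper's body (75 mm by 190 mm) begins 51 mm behind the grasp point.
Start: joints at [-49.183, 22.042, 0.453, 0, -68.411, -14.817], TCP at [0.274, -0.562, 0.292] pointing down, gripper open.
Joint ranges: [-179.83, 179.83], [-69.29, 118.12], [-61.27, 80.66], [-181.25, 117.63], [-171.15, -9.14], [-177.46, 177.46]. Speed limits (degrees/s): [159.86, 159.86, 180, 180, 180, 180].

INTERFACE

Orientations are given as a 3x3 rotation matrix whose columns are the frame's x, y, z axes.
In Python, from station import sense, capture, camera_model, finish_job, finger_overhang gives the robot as it stands. The module is installed in compiled form; this text tells all that it offers.
- The arm moves only by the tool jog_arm, never from a script. Its argument "rows" is a list that holds one entry, the list of rows, each a list of 4 numbers: the shift along the tool's x, y, z in m, then the turn about the tool's z in rad. A call has 1 to 20 rows; each row shifts and turns the commanded pose from where the row before left it, along the tool's axes as they then stand; what a row does not reach is not made up. A row lasts 1/8 s, in which the tool goes at most 62.5 mm and 10.7 degrees, less where a joint would pass 70% of its speed; a pose out of reach is approached as far as the arm can. A call is refused whole if a number of a shift passes 0.0625 or a number of a turn 0.188, either way. A call with a gripper value outside its range is refused whole. "claw" is the opening, from 0 (shut) to 1 (fully open), set as the call begins (left out, the last holds). The fingers move at their own pace and stop on an object; the grip force is fixed at half the most. Time passes only in rows, so rows that do not move let the fingers close. It gives the time, the measured TCP pose, the force, the opening and the grip force at its end, in the units of the state.
- sense(): the state, without advancing time (a new reading comes with each control period).
- capture(name): name is "side" or "top" or "wrist"; returns the picture (420x560x3 uint8, red, green, blue); there is no depth.
- camera_model(name): a dict with "fovy" (degrees; the focal length in pixels is half the picture's height over the tangent of half this angle, whatever the lens; pixels are square), "cx", "cy" (the principal point, pixels), "eye" and "rotation" of the camera in the world. Camera axes: x right, y down, z forward; pixel columns grow to the right and rows downward; lengths in m; the calibration is good to about 2 mm. A picture is of the moment at which its call begins: read the wrist's pose just before it. camera_model takes no time and is no camera call; for the wrist camera it gives the pose at the moment of the call.
- finish_job(): hands the job in; it is judged then, once.
The state is a dict: "time_s": time; "joints": joint angles; "joint_velocities": joint speeds; "effort": joint torques, N m; "tcp_pos": TCP position; "ee_rot": TCP orientation; "wrist_force": force on the tool from outside, world axes, zero at the start; "moment": the same for the moment, N m; "gripper_width": opening from 0.0 (shut) to 1.0 (fully open); "gripper_force": force on a finger pad.
Only numpy, scipy, OpenCV 4.12 (cv2) and the standard library are available. Lean on these libraries where they do the work, as an engineer would, in place of code of your own. Each camera call takes 0.05 s, during which the arm holds its last target. There are 200 camera calls.

TASK

The steel wire basket with the used viscometer spindle in it goes into the ultrasonic cleaner: hook its bent lip over the front wall of the tank, to the left of the small bracket (the keeper) on the rim, so that it hangs inside, then slide it along the rim to the right until its nose has passed under the keeper's spring plunger and the plunger has dropped into the notch, just short of the end stop. Feel your way and do not force it, keep the spindle in the basket, let go, and leave the other things on the bench alone.

Things in the scene. Friction and masses are not known exactly. Their poses are not given: they have to be found in the camera images.
- cleaner: Ultrasonic cleaner, fixed, turned up to 9 deg: white housing 152 (x) x 292 (y) mm, deck 100 mm high. Origin: centre of its underside; x from its front (knobs, robot side) to its back, y to its left, z up. The steel tank's collar stands 32 mm above the deck: walls 4 mm thick, rim 132 mm high, inside 100 x 240 mm, 96 mm deep. The front wall's centre plane is x = -52 mm.
- hook_home (a point): Point on the rim (middle of the front wall's upper edge) on which hook lies when the basket is home, if the keeper stands exactly on its mark. But the keeper is clamped on by hand up to 25 mm to either side, which no reading gives: feel for it. Axes as the cleaner's. Hook on with hook 60 to 80 mm left (+y) of here: further right the nose may meet the keeper, further left the basket the tank.
- plunger (a joint): Lift (m) of the spring plunger of the keeper, a steel bracket at the rim's right: 0 = down, its 10 mm ball 2 mm above the rim, 50 mm right of home. Spring 4 N plus 0.5 N/mm. Sliding in takes 6 to 12 N: the ramp lifts it to 0.004, then it drops to 0.0012 in the notch; 0.5 mm on the nose meets the keeper's end stop. Keeper: 16 mm wide (y), from 22 mm in front of the rim to over it, 50 mm high.
- basket: Loose hook-on basket of steel wire, about 0.25 kg, standing on the bench at the start. Origin: level with its underside, below the middle of its slot; x from the bent lip to the basket, y along the slot, z up; hung, its axes are parallel to the cleaner's. Wire part: x 3.5 to 64 mm, y -52 to 52 mm, 58 mm high, open at the top. Hung, its underside is 60 mm above the bench.
- hook (a point): Middle of the roof of the slot, which rests on the rim, 72 mm above the basket's underside. Axes as the basket's. Slot 7 mm wide (x -3.5 to 3.5) between the 2.5 mm back plate, down to the underside with a bevelled foot, and the 2.5 mm lip, 70 mm long (y -35 to 35), 20 mm below the roof and then bent outwards for 8 mm (to 28 mm below the roof), its tip about 3 mm further out.
- strip_notch (a point): Bottom of the notch in the smooth steel strip over the slot, where the plunger drops in: y = -50 mm from hook, 3.2 mm above the slot's roof. Axes as the basket's. The strip is 12 mm wide, 5 mm thick and runs from y = 45 mm to the tip of its nose at y = -73.2 mm; the nose rises from 1 to 6 mm over 13 mm, then 4 mm level. The notch is 3 mm wide at the bottom and 2.8 mm deep.
- grip (a point): Middle of the basket's black plastic grip on the strip, 27.5 mm above the slot's roof, 99.5 mm above the underside: 15 mm thick (basket x), 38 mm long (y), 33 mm high. Axes as the basket's. Taken from above, fingers closing across its thickness.
- used_spindle: The used viscometer spindle, a steel bob and disc on a thin shank, 38 x 95 x 19 mm, 45 g, lying loose in the basket along its y. Origin: centre of its underside.
- sample_beaker: Bystander: clear beaker with pale sample, 72 mm wide, 88 mm high, at the left. Origin: centre of its underside.
- bung: Bystander: brown rubber bung, 28 mm wide, 26 mm high. Origin: centre of its underside.
- disc_spindle: Bystander: short clean spindle with thick bob, 56 x 83 x 25 mm, lying on the bench. Origin: centre of its underside.
- slim_spindle: Bystander: long slim clean spindle, 25 x 109 x 14 mm, lying on the bench. Origin: centre of its underside.
- petri_dish: Bystander: clear flat dish, 94 mm wide, 17 mm high, at the right. Origin: centre of its underside.
- waste_beaker: Bystander: white beaker, 74 mm wide, 90 mm high, at the right. Origin: centre of its underside.

How it is judged:
By the outcome, as a careful person would: the job done as asked, in the order asked, and still so for the second after the job is handed in, with the robot touching nothing.
It also fails if it takes over 53 s, if anything falls off the work surface, if the arm or the gripper's body presses on something with over 40 N, if the wrist force passes 120 N, or if a joint passes its speed limit or range.

## Working session

There is one attempt and no reset: what is moved stays moved. The work goes in short steps, Python scripts to look and compute and a tool call to move; the robot and the scene stay as the last step left them, time stands still between calls to the robot, and variables do not carry over. Pictures are saved under pics/ and viewed, at most 10 in all, crops included, and the job is handed in when it is done.

Besides the shell and the picture viewer there is one more tool, called after "Request:" as name(argument=value, ...) on one line, values as JSON. jog_arm: Moves the arm, as the interface text tells. Its arguments: {"type":"object","properties":{"rows":{"type":"array"},"claw":{"type":"number"}},"required":["rows"]}

```bash
mkdir -p pics; python3 - <<'E'
from station import *
import cv2
print(finger_overhang)
s=sense();print(s['time_s'],s['tcp_pos'],s['ee_rot'],s['wrist_force'],s['gripper_width'])
for n in ['side','top']:
    m=camera_model(n);print(n,m)
    cv2.imwrite(f'pics/{n}0.png',cv2.cvtColor(capture(n),cv2.COLOR_RGB2BGR))
E
```

```text
0.0697
0.0 [ 0.27380621 -0.56132849  0.29116244] [[-8.98882714e-01 -4.38188057e-01 -1.04544790e-03]
 [-4.38189291e-01  8.98880717e-01  1.89791554e-03]
 [ 1.08089035e-04  2.16410755e-03 -9.99997652e-01]] [-0.65164303  0.19282034  0.26177759] 0.9985731335930098
side {'fovy': 50.45389521850941, 'cx': 280.9133644505368, 'cy': 205.17189385881017, 'eye': array([-0.44696262,  0.58299385,  0.72364945]), 'rotation': array([[-0.47950935, -0.44274845,  0.75765731],
       [-0.87740349,  0.22684524, -0.42273438],
       [ 0.01529404, -0.86747625, -0.49724345]])}
top {'fovy': 44.71949234802827, 'cx': 280.4112291594966, 'cy': 207.22628621536833, 'eye': array([0.18271464, 0.03182611, 1.89499367]), 'rotation': array([[-3.50402689e-03, -9.82110397e-01,  1.88273445e-01],
       [-9.99993740e-01,  3.53406558e-03, -1.76139584e-04],
       [-4.92382185e-04, -1.88272884e-01, -9.82116632e-01]])}
```

View pics/top0.png

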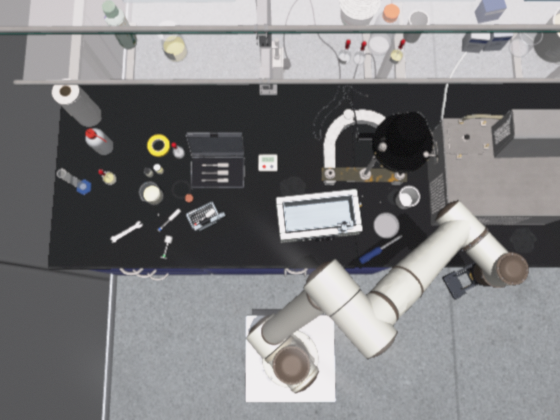

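View pics/side0.png

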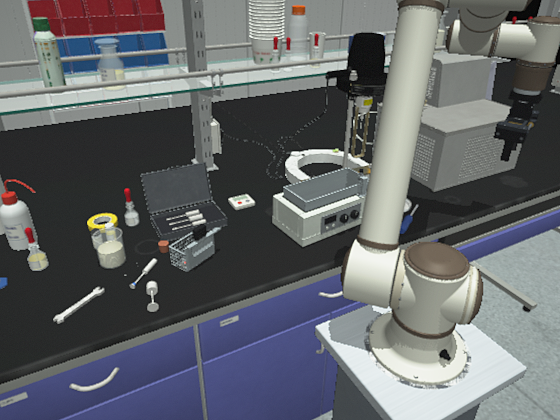

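The top view shows the basket near (205,215), the cleaner near (319,216) and the keeper near (345,226). The side view shows the basket near (192,248) and the cleaner near (325,205). I'll enlarge both areas.

```bash
cat > h.py <<'E'
import numpy as np, cv2
from station import *
def ray(m,u,v):
    f=210/np.tan(np.radians(m['fovy']/2))
    return m['rotation']@np.array([(u-m['cx'])/f,(v-m['cy'])/f,1.])
def at_z(m,u,v,z):
    d=ray(m,u,v); return m['eye']+d*(z-m['eye'][2])/d[2]
def proj(m,P):
    f=210/np.tan(np.radians(m['fovy']/2))
    c=(np.atleast_2d(P)-m['eye'])@m['rotation']
    return np.c_[f*c[:,0]/c[:,2]+m['cx'],f*c[:,1]/c[:,2]+m['cy']]
def snap(n,name):
    m=camera_model(n);im=cv2.cvtColor(capture(n),cv2.COLOR_RGB2BGR);cv2.imwrite(f'pics/{name}.png',im);return m,im
E
python3 - <<'E'
import cv2,numpy as np
t=cv2.imread('pics/top0.png');s=cv2.imread('pics/side0.png')
R=lambda im,x,y,w,h,k:cv2.resize(im[y:y+h,x:x+w],None,fx=k,fy=k,interpolation=cv2.INTER_CUBIC)
a=R(t,170,180,200,75,4)         # 800x300
b=R(s,150,160,230,100,3)[:300,:690]
b=cv2.copyMakeBorder(b,0,0,0,800-b.shape[1],cv2.BORDER_CONSTANT)
cv2.imwrite('pics/crop0.png',np.vstack([a,b]))
E
```

```text
(no output)
```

View pics/crop0.png

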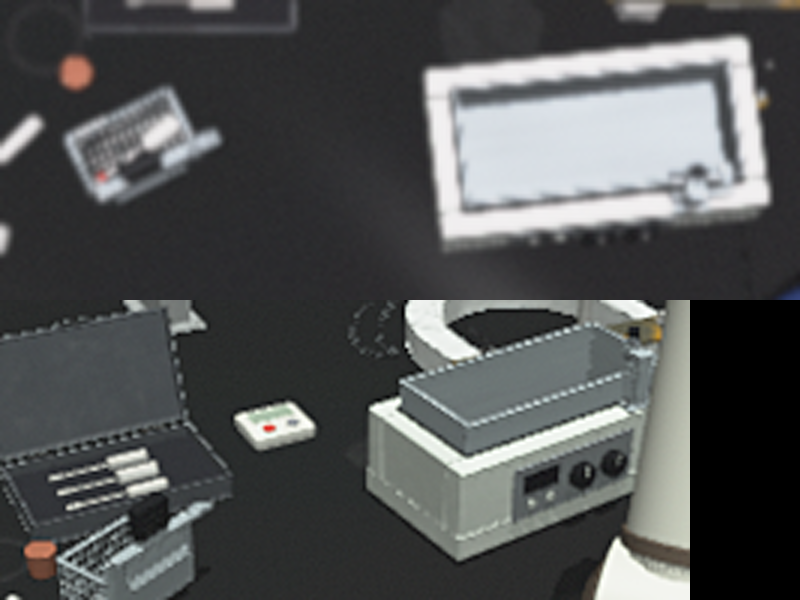

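The top crop shows the grip near full-frame (205,221), with the nose pointing right and up near (224,214). The keeper sits at the right end of the tank's front wall, near (344,226).

```bash
python3 - <<'E'
from h import *
m=camera_model('top')
P=lambda x,y,z:at_z(m,170+x/4,180+y/4,z).round(4)
print('grip',P(140,160,.116),'nose',P(217,138,.075))
for c in [(425,70),(748,38),(768,205),(443,238)]: print('deck',P(*c,.1))
for c in [(455,92),(728,65),(738,185),(464,210)]: print('rim in',P(*c,.132))
print('keeper',P(697,180,.17))
w=camera_model('wrist');s=sense()
print(w); print('cam in tool',s['ee_rot'].T@(w['eye']-s['tcp_pos']),s['ee_rot'].T@w['rotation'])
E
```

```text
grip [0.4788 0.298  0.116 ] nose [0.5055 0.2349 0.075 ]
deck [0.5625 0.0463 0.1   ]
deck [ 0.5909 -0.2447  0.1   ]
deck [ 0.439  -0.2576  0.1   ]
deck [0.4106 0.0307 0.1   ]
rim in [0.5358 0.0197 0.132 ]
rim in [ 0.5592 -0.2214  0.132 ]
rim in [ 0.4521 -0.2269  0.132 ]
rim in [0.431  0.0124 0.132 ]
keeper [ 0.4508 -0.1864  0.17  ]
{'fovy': 61.88427319349357, 'cx': 277.03501287119053, 'cy': 203.8599197401486, 'eye': array([ 0.2024926 , -0.5968341 ,  0.38452047]), 'rotation': array([[-0.43729467,  0.86154191,  0.25791261],
       [ 0.89931702,  0.41844552,  0.12701273],
       [ 0.00150442,  0.28748719, -0.9577833 ]])}
cam in tool [ 0.07969193 -0.0004315  -0.09322918] [[-1.09292667e-03 -9.57753441e-01 -2.87588512e-01]
 [ 9.99999317e-01 -9.27433126e-04 -7.11689258e-04]
 [ 4.14903723e-04 -2.87589093e-01  9.57753800e-01]]
```

Request:
jog_arm(rows=[[[0,0,0,-0.18],[0,0,0,-0.18],[0,0,0,-0.18],[0,0,0,-0.18],[0,0,0,-0.18],[0,0,0,-0.18],[0,0,0,-0.18],[0,0,0,-0.18],[0,0,0,-0.18]]])

```text
time_s: 1.23
tcp_pos: [0.2739, -0.5615, 0.2916]
ee_rot: [[0.487, -0.873, -0.001], [-0.873, -0.487, 0.001], [-0.001, -0.0, -1.0]]
wrist_force: [1.6, 0.3, -0.1]
gripper_width: 0.998
gripper_force: 0.0
```

Request:
jog_arm(rows=[[[-0.0436,-0.0396,0,0],[-0.0436,-0.0396,0,0],[-0.0436,-0.0396,0,0],[-0.0436,-0.0396,0,0],[-0.0436,-0.0396,0,0],[-0.0436,-0.0396,0,0],[-0.0436,-0.0396,0,0],[-0.0436,-0.0396,0,0],[-0.0436,-0.0396,0,0],[-0.0436,-0.0396,0,0],[-0.0436,-0.0396,0,0],[-0.0436,-0.0396,0,0],[-0.0436,-0.0396,0,0],[-0.0436,-0.0396,0,0],[-0.0436,-0.0396,0,0],[0,0,0,0],[0,0,0,0]]])

```text
time_s: 3.35
tcp_pos: [0.4787, 0.2974, 0.2914]
ee_rot: [[0.482, -0.876, -0.002], [-0.876, -0.482, -0.001], [0.0, 0.002, -1.0]]
wrist_force: [0.2, -1.4, -0.4]
gripper_width: 1.002
gripper_force: 0.0
```

```bash
python3 - <<'E'
from h import *
s=sense();print(s['time_s'],s['tcp_pos'],s['ee_rot'].round(3).tolist(),s['joints'])
m,im=snap('wrist','w1');np.savez('w1.npz',**m)
E
```

```text
3.35 [0.47874228 0.29743654 0.29140897] [[0.482, -0.876, -0.002], [-0.876, -0.482, -0.001], [0.0, 0.002, -1.0]] [ 4.83158014e+01  1.61594444e+01 -8.34768533e+00 -1.79274724e-02
 -6.56114189e+01 -1.94741463e+01]
```

View pics/w1.png

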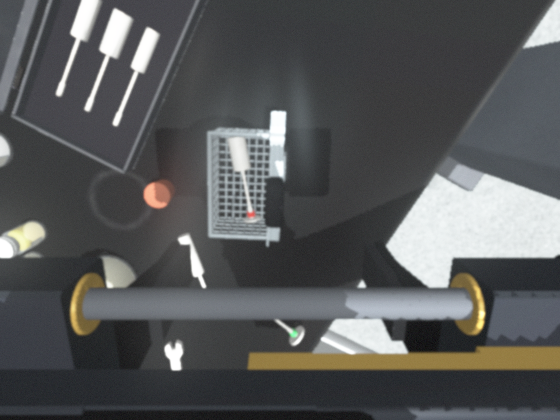

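The wrist view shows the nose near (278,112), the black grip over rows 178–228 near column 275, and the spindle lying in the basket. Next is a model overlay on an enlarged crop.

```bash
cat >> h.py <<'E'
def T(x,y,yaw,P,z=0):
    a=np.radians(yaw);R=np.array([[np.cos(a),-np.sin(a),0],[np.sin(a),np.cos(a),0],[0,0,1]])
    return np.asarray(P,float)@R.T+[x,y,z]
def box(x0,x1,y0,y1,z): return [[x0,y0,z],[x1,y0,z],[x1,y1,z],[x0,y1,z]]
E
python3 - <<'E'
from h import *
m=dict(np.load('w1.npz'));im=cv2.imread('pics/w1.png')
print(at_z(m,278,112,.075),at_z(m,271,240,.080), at_z(m,275,204,.116))
k=4;x0,y0=190,100
c=cv2.resize(im[y0:y0+150,x0:x0+110],None,fx=k,fy=k,interpolation=cv2.INTER_CUBIC)
o=c.copy()
n=at_z(m,278,112,.075);e=at_z(m,271,240,.080);d=(e-n)[:2];yaw=np.degrees(np.arctan2(-d[0],d[1]))
ctr=n[:2]+d/np.linalg.norm(d)*.0732
print(yaw,ctr,np.linalg.norm(d))
for b in [box(-.0075,.0075,-.019,.019,.116),box(-.006,.006,-.06,.045,.080),box(.0035,.064,-.052,.052,.058)]:
    p=(proj(m,T(*ctr,yaw,b))-[x0,y0]+.5)*k
    cv2.polylines(o,[p.astype(int)],True,(0,255,0),1)
cv2.imwrite('pics/c1.png',cv2.resize(np.hstack([c,o]),(800,545)))
E
```

```text
[0.51032443 0.23624433 0.075     ] [0.46023795 0.34091485 0.08      ] [0.47887669 0.29872512 0.116     ]
25.571842513155236 [0.4787282 0.302274 ] 0.11603695083473527
```

View pics/c1.png

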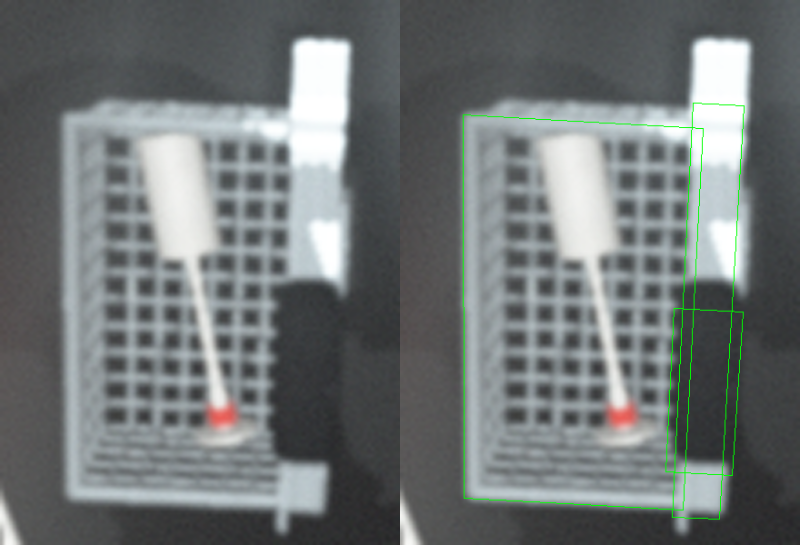

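The wire part fits the model. The true yaw is about 27° and the grip is within 2 mm, so I'll descend and close.

Request:
jog_arm(rows=[[[-0.002,0,0.03,0.03],[0,0,0.04,0],[0,0,0.04,0],[0,0,0.028,0],[0,0,0,0],[0,0,0,0]]])

```text
time_s: 4.15
tcp_pos: [0.4789, 0.2992, 0.1559]
ee_rot: [[0.455, -0.89, 0.002], [-0.89, -0.455, 0.002], [-0.0, -0.003, -1.0]]
wrist_force: [0.9, -0.4, 0.3]
gripper_width: 1.004
gripper_force: 0.0
```

Request:
jog_arm(rows=[[[0,0,0,0],[0,0,0,0],[0,0,0,0],[0,0,0,0],[0,0,0,0],[0,0,0,0],[0,0,0,0],[0,0,0,0]]], claw=0)

```text
time_s: 5.15
tcp_pos: [0.4783, 0.2995, 0.1542]
ee_rot: [[0.456, -0.89, 0.0], [-0.89, -0.456, 0.0], [-0.0, -0.0, -1.0]]
wrist_force: [-0.5, -1.6, -0.7]
gripper_width: 0.175
gripper_force: 11.6
```

Request:
jog_arm(rows=[[[0,0,-0.01,0],[0,0,-0.02,0],[0,0,-0.03,0],[0,0,-0.03,0],[0,0,-0.03,0.075],[0,0,-0.02,0.075],[0,0,-0.015,0.075],[0,0,0,0.075],[0,0,0,0.075],[0,0,0,0]]])

```text
time_s: 6.4
tcp_pos: [0.4778, 0.2991, 0.3092]
ee_rot: [[0.099, -0.995, -0.001], [-0.995, -0.099, -0.0], [0.0, 0.001, -1.0]]
wrist_force: [-0.7, 0.4, -3.6]
gripper_width: 0.17
gripper_force: 29.9
```

Request:
jog_arm(rows=[[[0.015,0.003,0,0],[0.0302,0.0048,0,0],[0.0302,0.0048,0,0],[0.0302,0.0048,0,0],[0.0302,0.0048,0,0],[0.0302,0.0048,0,0],[0.0302,0.0048,0,0],[0.0302,0.0048,0,0],[0.0302,0.0048,0,0],[0.0302,0.0048,0,0],[0.0302,0.0048,0,0],[0.0302,0.0048,0,0],[0.015,0.003,0,0],[0,0,0,0],[0,0,0,0],[0,0,0,0]]])

```text
time_s: 8.4
tcp_pos: [0.4552, -0.0663, 0.3092]
ee_rot: [[0.099, -0.995, 0.0], [-0.995, -0.099, 0.0], [-0.0, -0.0, -1.0]]
wrist_force: [1.1, -0.0, -1.6]
gripper_width: 0.167
gripper_force: 29.9
```

```bash
python3 - <<'E'
from h import *
s=sense();print(s['time_s'],s['tcp_pos'],s['ee_rot'].round(4).tolist(),s['wrist_force'],s['moment'],s['gripper_force'])
m,im=snap('wrist','w2');np.savez('w2.npz',**m)
E
```

```text
8.4 [ 0.45519636 -0.06625193  0.30924685] [[0.099, -0.9951, 0.0], [-0.9951, -0.099, 0.0001], [-0.0001, -0.0001, -1.0]] [ 1.13610873 -0.03801646 -1.60119002] [-0.01198036  0.19122251  0.01912192] 29.89392114803195
```

View pics/w2.png

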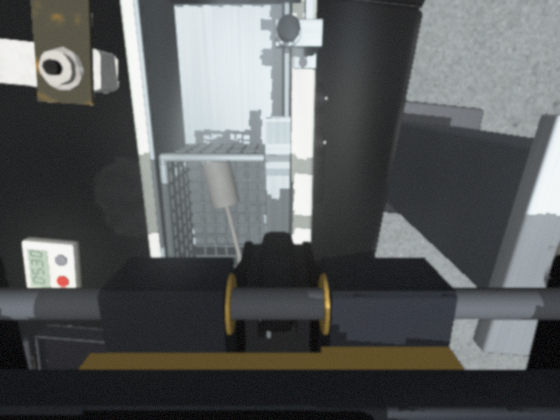

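The wrist view shows the basket held above the tank with the spindle still in it. The front rim runs along column ~285 and the keeper is near (290,30). An overlay will refine the cleaner pose.

```bash
python3 - <<'E'
from h import *
m=dict(np.load('w2.npz'));im=cv2.imread('pics/w2.png')
k=5;x0,y0=240,0
c=cv2.resize(im[y0:y0+118,x0:x0+80],None,fx=k,fy=k,interpolation=cv2.INTER_CUBIC)
o=c.copy()
C=(.5008,-.1063,5.6)
for b,col in [(box(-.054,-.05,-.12,.12,.132),(0,255,0)),(box(-.0625,.05,-.146,.146,.1),(0,0,255)),(box(-.076,.076,-.146,.146,.1),(255,0,255))]:
    p=(proj(m,T(*C,b))-[x0,y0]+.5)*k
    cv2.polylines(o,[p.astype(int)],True,col,1)
cv2.imwrite('pics/c2.png',np.hstack([c,o]))
g=cv2.cvtColor(im,cv2.COLOR_BGR2GRAY)
for r in (55,70,85,100,113): print(r,g[r,270:325].tolist())
E
```

```text
55 [165, 167, 165, 159, 159, 157, 160, 160, 159, 159, 154, 150, 134, 132, 161, 190, 206, 206, 188, 158, 131, 136, 150, 160, 166, 169, 169, 165, 165, 163, 161, 156, 152, 142, 129, 119, 117, 129, 138, 138, 141, 141, 159, 189, 210, 192, 137, 86, 63, 61, 57, 60, 63, 57, 58]
70 [217, 188, 166, 160, 158, 157, 157, 157, 155, 158, 156, 144, 133, 130, 162, 193, 209, 205, 186, 158, 140, 167, 216, 232, 237, 234, 235, 235, 235, 236, 236, 237, 236, 237, 237, 237, 238, 239, 240, 240, 240, 237, 230, 212, 174, 134, 86, 68, 66, 65, 66, 65, 63, 63, 60]
85 [232, 214, 179, 161, 157, 155, 154, 155, 154, 155, 150, 143, 129, 129, 159, 193, 209, 205, 184, 153, 137, 165, 215, 237, 242, 242, 242, 241, 240, 241, 240, 241, 241, 241, 242, 243, 243, 244, 244, 245, 245, 244, 239, 226, 188, 136, 92, 69, 64, 65, 63, 62, 62, 64, 64]
100 [228, 216, 192, 169, 155, 153, 154, 153, 153, 152, 149, 141, 125, 127, 160, 194, 208, 201, 178, 142, 136, 172, 223, 240, 243, 243, 243, 242, 243, 242, 242, 241, 241, 242, 242, 243, 243, 243, 245, 244, 244, 243, 234, 211, 161, 115, 93, 81, 82, 79, 78, 77, 78, 81, 82]
113 [221, 191, 165, 155, 150, 151, 153, 152, 150, 148, 144, 138, 126, 126, 158, 191, 208, 202, 175, 138, 136, 180, 227, 242, 244, 244, 244, 244, 243, 242, 242, 242, 241, 242, 243, 242, 243, 244, 244, 243, 243, 241, 233, 203, 148, 100, 78, 76, 71, 73, 70, 67, 67, 71, 67]
```

View pics/c2.png

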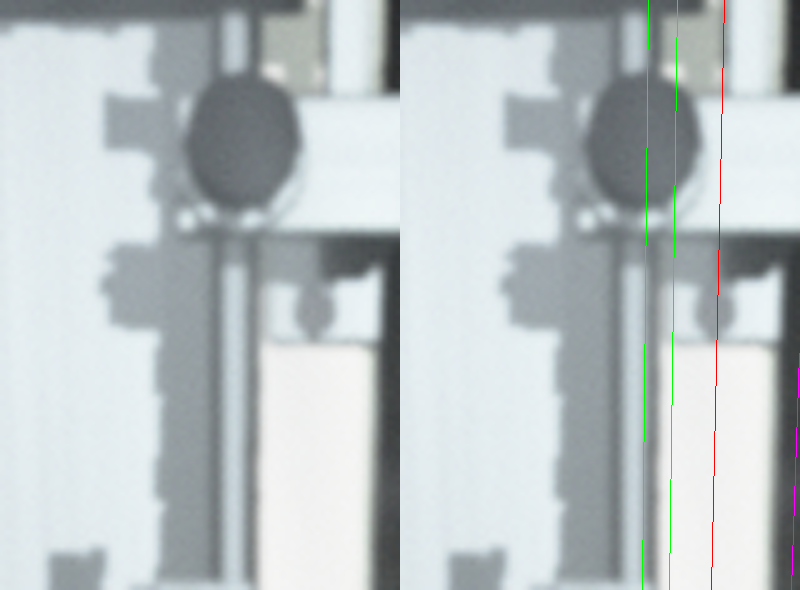

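The rim band lies at columns 283.5–289, about 5 px left of the model, so the wall is ~4 mm further in +x with yaw ≈5.9°. The keeper arm spans rows 19–47.

```bash
python3 - <<'E'
from h import *
m=dict(np.load('w2.npz'))
R=T(0,0,5.9,np.eye(3)) # rows = axes
for u,v,z in [(286.4,60,.132),(286.4,105,.132),(300,19,.15),(300,47,.15),(300,19,.18),(300,47,.18),(288,28,.182),(288,28,.19)]:
    P=at_z(m,u,v,z); d=P-[.4552,-.0663,0]; print(v,z,P.round(4),'rel TCP cleaner xy',(R@d)[:2].round(4))
E
```

```text
60 0.132 [ 0.4587 -0.1728  0.132 ] rel TCP cleaner xy [-0.0075 -0.1063]
105 0.132 [ 0.4554 -0.1419  0.132 ] rel TCP cleaner xy [-0.0076 -0.0752]
19 0.15 [ 0.4527 -0.1965  0.15  ] rel TCP cleaner xy [-0.0158 -0.1292]
47 0.15 [ 0.4508 -0.1798  0.15  ] rel TCP cleaner xy [-0.0161 -0.1125]
19 0.18 [ 0.4539 -0.1904  0.18  ] rel TCP cleaner xy [-0.0141 -0.1233]
47 0.18 [ 0.4522 -0.1758  0.18  ] rel TCP cleaner xy [-0.0143 -0.1086]
28 0.182 [ 0.4603 -0.1847  0.182 ] rel TCP cleaner xy [-0.0071 -0.1183]
28 0.19 [ 0.4603 -0.1833  0.19  ] rel TCP cleaner xy [-0.0069 -0.1169]
```

The keeper lies ~118 mm right of the hook, so home is ~68 mm right, which is inside the hook-on window. The wall is 7.5 mm forward of the slot. Lowering until the foot is inside the tank.

Request:
jog_arm(rows=[[[0,0,0.012,-0.004],[0,0,0.012,0],[0,0,0.012,0],[0,0,0.012,0],[0,0,0.01,0],[0,0,0.005,0],[0,0,0,0],[0,0,0,0]]])

```text
time_s: 9.45
tcp_pos: [0.4554, -0.0668, 0.2467]
ee_rot: [[0.102, -0.995, 0.001], [-0.995, -0.102, 0.0], [0.0, -0.001, -1.0]]
wrist_force: [-0.2, 0.6, -2.0]
gripper_width: 0.167
gripper_force: 29.9
```

Request:
jog_arm(rows=[[[0,0.002,0,0],[0,0.002,0,0],[0,0.001,0,0],[0,0.001,0,0],[0,0,0,0],[0,0,0,0]]])

```text
time_s: 10.2
tcp_pos: [0.4492, -0.0675, 0.2463]
ee_rot: [[0.102, -0.995, 0.0], [-0.995, -0.102, -0.0], [0.0, -0.0, -1.0]]
wrist_force: [-0.9, 0.4, -2.4]
gripper_width: 0.166
gripper_force: 29.9
```

Request:
jog_arm(rows=[[[0,0.001,0,0],[0,0.001,0,0],[0,0,0,0],[0,0,0,0]]])

```text
time_s: 10.7
tcp_pos: [0.4472, -0.0676, 0.2463]
ee_rot: [[0.102, -0.995, 0.0], [-0.995, -0.102, 0.0], [0.0, -0.0, -1.0]]
wrist_force: [0.1, -0.8, -3.0]
gripper_width: 0.17
gripper_force: 29.9
```

Request:
jog_arm(rows=[[[0,0.001,0,0],[0,0,0,0],[0,0,0,0],[0,0,0,0]]])

```text
time_s: 11.2
tcp_pos: [0.4465, -0.0677, 0.2464]
ee_rot: [[0.102, -0.995, 0.001], [-0.995, -0.102, 0.0], [-0.0, -0.001, -1.0]]
wrist_force: [0.7, 0.1, -3.3]
gripper_width: 0.171
gripper_force: 29.9
```

Request:
jog_arm(rows=[[[0,0.001,0,0],[0,0,0,0],[0,0,0,0],[0,0,0,0]]])

```text
time_s: 11.7
tcp_pos: [0.4459, -0.0677, 0.2465]
ee_rot: [[0.102, -0.995, 0.002], [-0.995, -0.102, 0.0], [0.0, -0.002, -1.0]]
wrist_force: [4.7, -0.4, -4.9]
gripper_width: 0.168
gripper_force: 29.9
```

Contact is at x≈0.446, matching the estimate. Backing off to the slot centre and lowering.

Request:
jog_arm(rows=[[[0,-0.0027,0,0],[0,0,0.004,0],[0,0,0.004,0],[0,0,0.004,0],[0,0,0,0]]])

```text
time_s: 12.32
tcp_pos: [0.4472, -0.0677, 0.2336]
ee_rot: [[0.102, -0.995, -0.002], [-0.995, -0.102, -0.0], [0.0, 0.002, -1.0]]
wrist_force: [-0.3, 0.1, -1.6]
gripper_width: 0.17
gripper_force: 29.9
```

Request:
jog_arm(rows=[[[0,0,0.004,0],[0,0,0.004,0],[0,0,0.004,0],[0,0,0.003,0],[0,0,0,0],[0,0,0,0]]])

```text
time_s: 13.08
tcp_pos: [0.448, -0.0676, 0.2193]
ee_rot: [[0.102, -0.995, 0.0], [-0.995, -0.102, -0.0], [0.0, -0.0, -1.0]]
wrist_force: [-0.0, 0.4, -3.1]
gripper_width: 0.171
gripper_force: 29.9
```

Request:
jog_arm(rows=[[[0,0,0.001,0],[0,0,0.001,0],[0,0,0.001,0],[0,0,0,0],[0,0,0,0]]])

```text
time_s: 13.7
tcp_pos: [0.4479, -0.0676, 0.2163]
ee_rot: [[0.102, -0.995, 0.0], [-0.995, -0.102, 0.0], [0.0, -0.0, -1.0]]
wrist_force: [-0.4, -0.8, -3.0]
gripper_width: 0.166
gripper_force: 29.9
```

Request:
jog_arm(rows=[[[0,0,0.001,0],[0,0,0.001,0],[0,0,0,0],[0,0,0,0]]])

```text
time_s: 14.2
tcp_pos: [0.4478, -0.0676, 0.2142]
ee_rot: [[0.102, -0.995, -0.0], [-0.995, -0.102, -0.0], [-0.0, 0.0, -1.0]]
wrist_force: [-0.5, 0.5, -2.1]
gripper_width: 0.169
gripper_force: 29.9
```

Request:
jog_arm(rows=[[[0,0,0.0005,0],[0,0,0.0005,0],[0,0,0,0],[0,0,0,0]]])

```text
time_s: 14.7
tcp_pos: [0.4479, -0.0676, 0.2141]
ee_rot: [[0.102, -0.995, 0.0], [-0.995, -0.102, -0.0], [0.0, -0.0, -1.0]]
wrist_force: [-3.1, 0.2, 6.1]
gripper_width: 0.171
gripper_force: 29.9
```

Seated on the rim at the expected height (0.214). Easing the pressure and sliding right.

Request:
jog_arm(rows=[[[0,0,-0.0006,0],[0.002,0,0,0],[0.003,0,0,0],[0.003,0,0,0],[0.003,0,0,0],[0.003,0,0,0],[0.003,0,0,0],[0.002,0,0,0],[0,0,0,0]]])

```text
time_s: 15.82
tcp_pos: [0.4501, -0.0867, 0.2141]
ee_rot: [[0.102, -0.995, 0.001], [-0.995, -0.102, -0.0], [0.0, -0.001, -1.0]]
wrist_force: [-0.7, 2.4, 4.4]
gripper_width: 0.171
gripper_force: 29.9
```

Request:
jog_arm(rows=[[[0.003,0,0,0],[0.003,0,0,0],[0.003,0,0,0],[0.003,0,0,0],[0.003,0,0,0],[0,0,0,0]]])

```text
time_s: 16.58
tcp_pos: [0.4515, -0.1015, 0.2141]
ee_rot: [[0.102, -0.995, 0.001], [-0.995, -0.102, -0.0], [0.0, -0.001, -1.0]]
wrist_force: [0.6, 3.2, 5.0]
gripper_width: 0.172
gripper_force: 29.9
```

Request:
jog_arm(rows=[[[0.002,0,0,0],[0.002,0,0,0],[0.002,0,0,0],[0,0,0,0]]])

```text
time_s: 17.08
tcp_pos: [0.4521, -0.1074, 0.2141]
ee_rot: [[0.102, -0.995, 0.0], [-0.995, -0.102, -0.0], [0.0, -0.0, -1.0]]
wrist_force: [0.1, 4.1, 5.6]
gripper_width: 0.17
gripper_force: 29.9
```

Request:
jog_arm(rows=[[[0.002,0,0,0],[0.002,0,0,0],[0,0,0,0]]])

```text
time_s: 17.45
tcp_pos: [0.4525, -0.1113, 0.2141]
ee_rot: [[0.102, -0.995, 0.0], [-0.995, -0.102, 0.0], [0.0, -0.0, -1.0]]
wrist_force: [-0.6, 3.0, 4.9]
gripper_width: 0.17
gripper_force: 29.9
```

Request:
jog_arm(rows=[[[0.002,0,0,0],[0.002,0,0,0],[0,0,0,0]]])

```text
time_s: 17.82
tcp_pos: [0.4529, -0.1153, 0.2141]
ee_rot: [[0.102, -0.995, 0.0], [-0.995, -0.102, -0.0], [0.0, -0.0, -1.0]]
wrist_force: [0.1, 3.3, 5.8]
gripper_width: 0.17
gripper_force: 29.9
```

Request:
jog_arm(rows=[[[0.002,0,0,0],[0.002,0,0,0],[0,0,0,0]]])

```text
time_s: 18.2
tcp_pos: [0.4532, -0.1185, 0.2141]
ee_rot: [[0.102, -0.995, 0.001], [-0.995, -0.102, 0.002], [-0.002, -0.001, -1.0]]
wrist_force: [-1.3, 8.4, 6.2]
gripper_width: 0.169
gripper_force: 29.9
```

Force is rising at y≈-0.118: the ramp is under the plunger. Continuing in small steps.

Request:
jog_arm(rows=[[[0.001,0,0,0],[0.001,0,0,0],[0.001,0,0,0],[0,0,0,0]]])

```text
time_s: 18.7
tcp_pos: [0.4537, -0.1211, 0.2141]
ee_rot: [[0.102, -0.995, 0.001], [-0.995, -0.102, 0.002], [-0.002, -0.001, -1.0]]
wrist_force: [-1.7, 9.8, 6.5]
gripper_width: 0.173
gripper_force: 29.9
```

Request:
jog_arm(rows=[[[0.001,0,0,0],[0.001,0,0,0],[0.001,0,0,0],[0,0,0,0]]])

```text
time_s: 19.2
tcp_pos: [0.4541, -0.124, 0.2141]
ee_rot: [[0.102, -0.995, 0.001], [-0.995, -0.102, 0.002], [-0.002, -0.001, -1.0]]
wrist_force: [-0.5, 10.9, 5.9]
gripper_width: 0.167
gripper_force: 29.9
```

Request:
jog_arm(rows=[[[0.001,0,0,0],[0.001,0,0,0],[0.001,0,0,0],[0,0,0,0]]])

```text
time_s: 19.7
tcp_pos: [0.4545, -0.1271, 0.2141]
ee_rot: [[0.102, -0.995, 0.001], [-0.995, -0.102, 0.002], [-0.002, -0.002, -1.0]]
wrist_force: [0.5, 9.1, 4.8]
gripper_width: 0.168
gripper_force: 29.9
```

Request:
jog_arm(rows=[[[0.001,0,0,0],[0.001,0,0,0],[0.001,0,0,0],[0,0,0,0]]])

```text
time_s: 20.2
tcp_pos: [0.4548, -0.1303, 0.2141]
ee_rot: [[0.102, -0.995, 0.001], [-0.995, -0.102, 0.002], [-0.001, -0.002, -1.0]]
wrist_force: [0.1, 8.5, 5.8]
gripper_width: 0.172
gripper_force: 29.9
```

Request:
jog_arm(rows=[[[0.001,0,0,0],[0.001,0,0,0],[0.001,0,0,0],[0,0,0,0]]])

```text
time_s: 20.7
tcp_pos: [0.455, -0.1336, 0.2141]
ee_rot: [[0.102, -0.995, 0.001], [-0.995, -0.102, 0.001], [-0.001, -0.001, -1.0]]
wrist_force: [0.3, 6.1, 5.9]
gripper_width: 0.166
gripper_force: 29.9
```

Request:
jog_arm(rows=[[[0.001,0,0,0],[0.001,0,0,0],[0,0,0,0]]])

```text
time_s: 21.08
tcp_pos: [0.4552, -0.136, 0.2141]
ee_rot: [[0.102, -0.995, 0.001], [-0.995, -0.102, 0.0], [-0.0, -0.001, -1.0]]
wrist_force: [-0.7, 4.2, 6.4]
gripper_width: 0.171
gripper_force: 29.9
```

Request:
jog_arm(rows=[[[0.001,0,0,0],[0,0,0,0]]])

```text
time_s: 21.32
tcp_pos: [0.4553, -0.137, 0.2141]
ee_rot: [[0.102, -0.995, 0.001], [-0.995, -0.102, 0.0], [-0.0, -0.001, -1.0]]
wrist_force: [0.5, 4.5, 5.3]
gripper_width: 0.172
gripper_force: 29.9
```

Request:
jog_arm(rows=[[[0.001,0,0,0],[0,0,0,0]]])

```text
time_s: 21.58
tcp_pos: [0.4553, -0.1378, 0.2141]
ee_rot: [[0.102, -0.995, 0.001], [-0.995, -0.102, 0.001], [-0.0, -0.001, -1.0]]
wrist_force: [-0.0, 5.9, 5.8]
gripper_width: 0.171
gripper_force: 29.9
```

Request:
jog_arm(rows=[[[0.001,0,0,0],[0,0,0,0]]])

```text
time_s: 21.82
tcp_pos: [0.4554, -0.1384, 0.2141]
ee_rot: [[0.102, -0.995, 0.001], [-0.995, -0.102, 0.001], [-0.001, -0.001, -1.0]]
wrist_force: [-0.8, 7.9, 6.6]
gripper_width: 0.171
gripper_force: 29.9
```

Request:
jog_arm(rows=[[[0.001,0,0,0],[0,0,0,0],[0,0,0,0]]])

```text
time_s: 22.2
tcp_pos: [0.4554, -0.1389, 0.2141]
ee_rot: [[0.102, -0.995, 0.001], [-0.995, -0.102, 0.002], [-0.002, -0.001, -1.0]]
wrist_force: [0.2, 10.8, 7.0]
gripper_width: 0.168
gripper_force: 29.9
```

```bash
python3 - <<'E'
from h import *
s=sense();print(s['tcp_pos'],s['wrist_force'],s['moment'])
m,im=snap('wrist','w3');np.savez('w3.npz',**m)
m2,s2=snap('side','s3')
a=cv2.resize(im[0:150,200:360],None,fx=2.5,fy=2.5,interpolation=cv2.INTER_CUBIC)
b=cv2.resize(s2[150:260,260:400],None,fx=2.85,fy=2.85,interpolation=cv2.INTER_CUBIC)[:375,:400]
b=cv2.copyMakeBorder(b,0,375-b.shape[0],0,400-b.shape[1],cv2.BORDER_CONSTANT)
cv2.imwrite('pics/c3.png',np.hstack([a,b]))
E
```

```text
[ 0.45544251 -0.13892396  0.21411771] [ 0.18122747 10.81481715  6.98824889] [3.09686603 0.3371438  0.04717055]
```

View pics/c3.png

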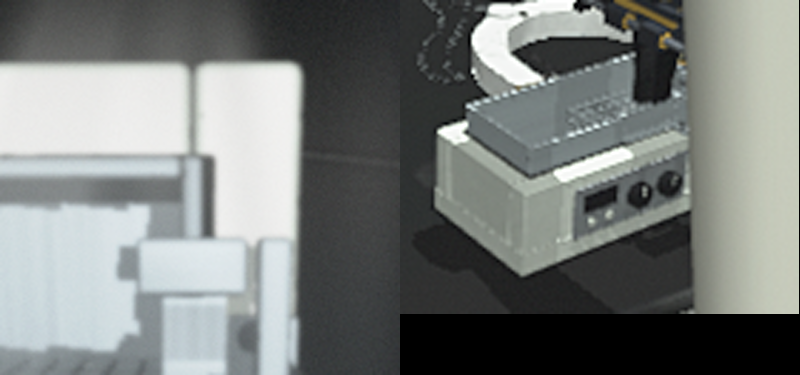

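The wrist crop shows the keeper bar and the strip beneath it, and the side crop shows the basket inside the tank. The plunger height can't be read from either, so I'll relax and feel whether the basket is held against pulling back.

Request:
jog_arm(rows=[[[-0.001,0,0,0],[-0.001,0,0,0],[0,0,0,0],[0,0,0,0]]])

```text
time_s: 22.8
tcp_pos: [0.4554, -0.1386, 0.2141]
ee_rot: [[0.102, -0.995, 0.001], [-0.995, -0.102, -0.001], [0.001, -0.001, -1.0]]
wrist_force: [2.5, 0.1, 5.0]
gripper_width: 0.172
gripper_force: 29.9
```

Request:
jog_arm(rows=[[[-0.001,0,0,0],[0,0,0,0],[0,0,0,0]]])

```text
time_s: 23.18
tcp_pos: [0.4553, -0.1381, 0.2141]
ee_rot: [[0.102, -0.995, 0.001], [-0.995, -0.102, -0.002], [0.002, -0.001, -1.0]]
wrist_force: [2.3, -4.0, 3.9]
gripper_width: 0.166
gripper_force: 29.9
```

Request:
jog_arm(rows=[[[-0.001,0,0,0],[0,0,0,0],[0,0,0,0]]])

```text
time_s: 23.55
tcp_pos: [0.4551, -0.1374, 0.2141]
ee_rot: [[0.102, -0.995, 0.0], [-0.995, -0.102, -0.002], [0.002, -0.0, -1.0]]
wrist_force: [2.8, -6.5, 3.2]
gripper_width: 0.168
gripper_force: 29.9
```

Request:
jog_arm(rows=[[[0.001,0,0,0],[0.001,0,0,0],[0.001,0,0,0],[0,0,0,0],[0,0,0,0]]])

```text
time_s: 24.18
tcp_pos: [0.4551, -0.138, 0.2141]
ee_rot: [[0.102, -0.995, 0.0], [-0.995, -0.102, 0.002], [-0.002, -0.0, -1.0]]
wrist_force: [-0.9, 6.9, 9.2]
gripper_width: 0.172
gripper_force: 29.9
```

Request:
jog_arm(rows=[[[0.001,0,0,0],[0,0,0,0],[0,0,0,0]]])

```text
time_s: 24.55
tcp_pos: [0.4552, -0.1385, 0.2141]
ee_rot: [[0.102, -0.995, 0.0], [-0.995, -0.102, 0.003], [-0.003, -0.001, -1.0]]
wrist_force: [0.1, 9.3, 8.8]
gripper_width: 0.167
gripper_force: 29.9
```

Request:
jog_arm(rows=[[[0.001,0,0,0],[0,0,0,0],[0,0,0,0]]])

```text
time_s: 24.92
tcp_pos: [0.4553, -0.1391, 0.2141]
ee_rot: [[0.101, -0.995, 0.0], [-0.995, -0.101, 0.004], [-0.004, -0.001, -1.0]]
wrist_force: [-0.9, 11.6, 9.2]
gripper_width: 0.168
gripper_force: 29.9
```

Request:
jog_arm(rows=[[[0,0,-0.0006,0],[0.001,0,0,0],[0,0,0,0],[0,0,0,0]]])

```text
time_s: 25.42
tcp_pos: [0.4552, -0.1395, 0.2141]
ee_rot: [[0.101, -0.995, -0.0], [-0.995, -0.101, 0.005], [-0.005, -0.0, -1.0]]
wrist_force: [0.1, 14.5, 8.4]
gripper_width: 0.173
gripper_force: 29.9
```

Request:
jog_arm(rows=[[[0.001,0,0,0],[0,0,0,0],[0,0,0,0]]])

```text
time_s: 25.8
tcp_pos: [0.4552, -0.1397, 0.2142]
ee_rot: [[0.101, -0.995, -0.0], [-0.995, -0.101, 0.006], [-0.006, -0.0, -1.0]]
wrist_force: [-0.7, 18.3, 9.0]
gripper_width: 0.168
gripper_force: 29.9
```

18 N with no motion: this is the end stop, well above the sliding force. Relaxing to near zero, then releasing.

Request:
jog_arm(rows=[[[-0.001,0,0,0],[-0.001,0,0,0],[-0.001,0,-0.0003,0],[0,0,0,0],[0,0,0,0]]])

```text
time_s: 26.42
tcp_pos: [0.4551, -0.1392, 0.2142]
ee_rot: [[0.101, -0.995, -0.0], [-0.995, -0.101, 0.002], [-0.002, 0.0, -1.0]]
wrist_force: [1.7, 6.4, 2.7]
gripper_width: 0.171
gripper_force: 29.9
```

Request:
jog_arm(rows=[[[-0.001,0,0,0],[-0.0006,0,0,0],[0,0,0,0],[0,0,0,0]]])

```text
time_s: 26.92
tcp_pos: [0.4547, -0.1387, 0.2142]
ee_rot: [[0.101, -0.995, -0.001], [-0.995, -0.101, 0.0], [-0.0, 0.001, -1.0]]
wrist_force: [2.0, 0.4, -3.5]
gripper_width: 0.17
gripper_force: 30.0
```

Request:
jog_arm(rows=[[[0,0,0,0],[0,0,0,0],[0,0,0,0],[0,0,0,0]]], claw=0.45)

```text
time_s: 27.42
tcp_pos: [0.4549, -0.1387, 0.2148]
ee_rot: [[0.102, -0.995, -0.0], [-0.995, -0.102, -0.0], [0.0, 0.0, -1.0]]
wrist_force: [-0.5, -0.2, -0.5]
gripper_width: 0.439
gripper_force: 0.0
```

Request:
jog_arm(rows=[[[0,0,-0.01,0],[0,0,-0.02,0],[0,0,-0.03,0],[0,0,-0.04,0],[-0.02,0,-0.03,0],[-0.04,0,0,0],[-0.04,0,0,0],[0,0,0,0],[0,0,0,0]]])

```text
time_s: 28.55
tcp_pos: [0.445, -0.0392, 0.3453]
ee_rot: [[0.102, -0.995, 0.001], [-0.995, -0.102, -0.0], [0.0, -0.001, -1.0]]
wrist_force: [-0.1, -0.4, -0.4]
gripper_width: 0.451
gripper_force: 0.0
```

```bash
python3 - <<'E'
from h import *
s=sense();print(s['time_s'],s['tcp_pos'])
m,im=snap('wrist','w4');np.savez('w4.npz',**m)
C=np.array([.4549,-.1387]);
for n,p in [('notch',(0,-.05,.1354)),('nose',(0,-.0732,.137)),('grip',(0,0,.176)),('stripend',(0,.045,.14))]:
    print(n,proj(m,T(*C,5.85,[p])).round(1))
cv2.imwrite('pics/c4.png',cv2.resize(im[0:200,150:400],None,fx=3,fy=3,interpolation=cv2.INTER_CUBIC))
E
```

```text
28.55 [ 0.44495327 -0.03923494  0.34526756]
notch [[277.1   3.8]]
nose [[277.1 -31.5]]
grip [[277.1  68.7]]
stripend [[277.2 129.8]]
```

View pics/c4.png

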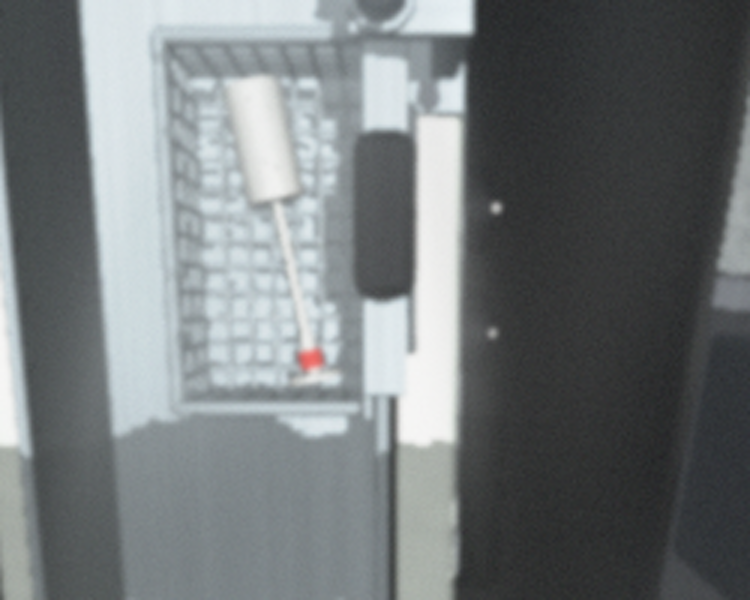

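The wrist view shows the basket hanging in the tank with the spindle inside and its strip under the keeper knob, near crop (385,5). The gripper is clear, so I'm handing in.

```bash
python3 -c "
from station import *
print(finish_job())"
```

```text
the job is handed in; nothing more can be done
None
```

The basket is hooked over the front wall with the spindle still in it, slid under the keeper to a firm end stop (18 N, no movement), released and handed in at about 29 s; I judged the plunger's drop into the notch by feel, not by sight.

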